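# Zero a router-table lift and raise the bit four clicks

## Task

Set the cutting height on the router table: wind the black click wheel with the orange crank pin anticlockwise all the way down to its bottom stop, then turn it back up, clockwise, exactly four clicks, leave it sitting in that click and let go. Feel for the stop rather than forcing it, keep off the router bit, and leave the spanner, dowel and pine block where they lie.

Things in the scene. Friction and masses are not known exactly. Their poses are not given: they have to be found in the camera images.
- plate: Aluminium router-table insert plate, fixed, 240 (its x) by 340 (its y) by 8 mm, lying on the bench; origin at the centre of its underside, at bench level, z up. The wheel stands 75 mm to its +y side, the router bit 85 mm to its -y side. A low plywood fence, 35 mm high, is fixed along its +x edge from x = 133 mm to 205 mm.
- wheel_axis (a point): Point on the upright axis of the black click wheel, level with the top face of the wheel's disc, 32 mm above the bench; fixed to the plate. The disc is 116 mm across, 11 mm thick; a 36 mm wide, 4 mm high aluminium hub cap sits at its middle.
- wheel: The wheel; origin on its axis, 21 mm above the bench, x towards the pin. 11 sprung clicks, 30 deg apart, from 0 at the bottom stop to 10; anticlockwise from above lowers the bit. It starts at click 5 to 8. The stop's direction varies unmarked; it is firm and must be felt. Each hump takes 5 to 6 N at the pin; then the wheel jumps ahead of the pusher into the next click and stays.
- pin (a point): Middle of the orange upright crank pin on the wheel: 16 mm across, 40 mm tall, from 32 to 72 mm above the bench, 45 mm from the wheel's axis; this point is half-way up. It goes round with the wheel and does not spin in it. Over about 40 N at the pin against the bottom stop strains the lift (bit pressed 0.4 mm below flush).
- bit: Red router bit, 25 mm across, in the black ring in the plate; origin at its top, which is 8.5 mm above the bench (flush) at the bottom stop and rises 1.5 mm a click as the wheel turns clockwise: 14.5 mm at four clicks. Sharp, not to be touched.
- spanner_mid (a point): Middle of a loose steel spanner, 180 mm long, 8 mm thick, lying on the plate near its -x edge.
- dowel_center (a point): Centre of a loose wooden dowel offcut standing upright on the bench, 26 mm across, 50 mm tall.
- block_mid (a point): Centre of a loose pine block, 120 by 45 by 40 mm, lying on the bench.

How it is judged:
On the way, in this order (a step that is already met when the one before it is completed fails the run):
1. the wheel is wound down to its bottom stop (z of bit in the frame of plate below 0.0089 m), for 0.2 s.
2. the wheel has then been turned up to its fourth click (z of bit in the frame of plate between 0.014 and 0.015 m), for 0.2 s.
At the end, for the whole second after the job is handed in: the wheel rests in the fourth click above its bottom stop: the bit's top stands 6 mm (within 0.5 mm) higher than it does at the stop (all of step 2); the robot touches nothing.
It fails at once if the router bit is touched (contact force between anything else and bit above 0.5 N).
It fails at once if the wheel is forced against its bottom stop (over about 40 N at the pin, which presses the bit 0.4 mm below flush) (z of bit in the frame of plate below 0.0081 m).
It fails at once if the spanner, dowel or pine block is moved by more than 15 mm (distance of any of block_mid, dowel_center, spanner_mid from where it was at the start of the episode above 0.015 m).
It also fails if it takes over 72 s, if anything falls off the work surface, if the arm or the gripper's body presses on something with over 40 N, if the wrist force passes 120 N, or if a joint passes its speed limit or range.

## Robot

A 6-joint arm with a two-finger parallel gripper is mounted at the origin on the work surface. World frame = base frame: x ahead of the robot, y to its left, z up, the work surface at z = 0. Lengths are in m, angles in rad, forces in N, time in s.
With the tool pointing down it reaches from about 0.3 to 0.875 m from the base axis. Payload 6.4 kg.
Tool frame: the origin (TCP) lies between the finger pads; the fingertips stand ctrl.tip_reach ahead of it and the grasp point (between the pads) lies 11 mm behind it (ctrl.tip_reach is the distance from the TCP to the fingertips, in m); z points along the fingers, x is the direction in which the jaws open and shut, and the axes are right-handed (so a half turn about z gives the same grasp; the last joint's range is limited). The gripper opens to 85 mm and grips with 20 to 120 N. Pads are 22 mm wide; open, the fingers measure 114 mm over their backs; the gripper's body (76 mm by 85 mm) begins 54 mm behind the grasp point. The pads swing forward as they close: fully open they stand 13 mm farther back than shut.
Start: joints at [-1.311, 0.181, 1.607, -0, 1.354, -0.206], TCP at [0.258, -0.514, 0.239] pointing down, gripper open.
Joint ranges: [-2.99, 2.99], [-0.89, 2.07], [0.3, 2.58], [-1.14, 4.28], [0, 2.63], [-3.12, 3.12]. Speed limits (rad/s): [2.57, 2.57, 3.01, 3.14, 3.14, 3.14].

## Interface

Orientations are given as a unit quaternion [w, x, y, z].
In Python, from bench import telemetry, viewer, ticket, nets, ctrl gives the robot as it stands.
- The arm moves only by the tool step_arm, never from a script. Its argument "plan" is a list of rows, each a list of 2 entries, a list of its own where there are three numbers: the shift along the tool's x, y, z in m, then the turn, a rotation vector about the tool's x, y, z in degrees. A call has 1 to 5 rows; each row is the pose to reach, as a shift and turn from the pose commanded when the call began, along the tool's axes at that moment; what a row does not reach only later rows make up. A row lasts 1/10 s, in which the tool goes at most 50 mm and 8.59 degrees, less where a joint would pass 70% of its speed; a pose out of reach is approached as far as the arm can. A call with a gripper value outside its range is refused whole. "fingers" is the opening in per cent of the stroke, from 0 (shut) to 100 (fully open), set as the call begins (left out, the last holds). The fingers move at their own pace and stop on an object; the grip force is fixed at half the most. Time passes only in rows, so rows that repeat a pose let the fingers close. It gives the time, the measured TCP pose, the force and the opening at its end, in the units of the state.
- telemetry.get_obs(): the state, without advancing time (a new reading comes with each control period).
- viewer.camera(name): name is "scene" or "top" or "wrist"; returns the picture (384x512x3 uint8, red, green, blue); there is no depth.
- viewer.get_calibration(name): a dict with "K" (3x3 intrinsics, pixels), "origin" and "orientation" of the camera in the world. Camera axes: x right, y up, looking along -z (the intrinsics and any distortion apply to the point x, -y, -z); pixel columns grow to the right and rows downward; lengths in m; the calibration is good to about 2 mm. The wrist camera is an equidistant fisheye: a pixel r from the principal point sees the ray r / f radians off the axis. A picture is of the moment at which its call begins: read the wrist's pose just before it. get_calibration takes no time and is no camera call; for the wrist camera it gives the pose at the moment of the call.
- ticket.hand_in(): hands the job in, once; it reports no verdict.
Trained networks look in the newest picture that a camera, given by its name, has taken for a name from the list of things; names that differ only in an ending like _2 or _b are one class to them, and where a whole thing is asked for, a point or a joint stands for the part that bears it (a point fixed in the world has none). Each returns a list of dicts, best first, with "score" (0 to 1); they miss things now and then, are a little off and sometimes report something else, mostly with a low value. They report only what shows in the picture. A call takes as long as a camera call.
- nets.boxes_of(thing, camera): "extent" ([left, top, right, bottom] in pixels, round what is visible of it).
The state is a dict: "time_s": time; "q": joint angles; "dq": joint speeds; "joint_efforts": joint torques, N m; "eef_pos": TCP position; "eef_rot": TCP orientation; "wrist_force": force on the tool from outside, world axes, zero at the start; "torque": the same for the moment, N m; "opening": opening from 0.0 (shut) to 1.0 (fully open).
Only numpy, scipy, OpenCV 4.12 (cv2) and the standard library are available. Lean on these libraries where they do the work, as an engineer would, in place of code of your own. Each camera call takes 0.05 s, during which the arm holds its last target.

## Working session

There is one attempt and no reset: what is moved stays moved. The work goes in short steps, Python scripts to look and compute and a tool call to move; the robot and the scene stay as the last step left them, time stands still between calls to the robot, and variables do not carry over. Pictures are saved under pics/ and viewed, and the job is handed in when it is done.

Besides the shell and the picture viewer there is one more tool, called after ">>>" as name([rows], argument=value, ...), one row to a line, values as JSON. step_arm: Moves the arm, as the interface text tells. Its arguments: {"type":"object","properties":{"plan":{"type":"array"},"fingers":{"type":"number"}},"required":["plan"]}

```bash
ls; mkdir -p pics
python3 - <<'E'
from bench import telemetry, viewer, ticket, nets, ctrl
import cv2
o=telemetry.get_obs(); print(o); print(ctrl.tip_reach)
for n in ("scene","top"):
    im=viewer.camera(n); cv2.imwrite(f"pics/{n}0.png",im[...,::-1])
    c=viewer.get_calibration(n); print(n,c)
    for t in ("wheel","pin","bit","plate","spanner_mid","dowel_center","block_mid"):
        r=nets.boxes_of(t,n); print(t,[(round(d['score'],2),[round(float(v),1) for v in d['extent']]) for d in r[:2]])
E
```

```text
pics
{'time_s': 0.0, 'q': array([-1.31130448e+00,  1.81541340e-01,  1.60802714e+00,  1.62607015e-05,
        1.35378617e+00, -2.06298340e-01]), 'dq': array([-0.00053461,  0.00199466,  0.00178729, -0.00039951, -0.0012288 ,
       -0.00114298]), 'joint_efforts': array([ 3.14148519e-04, -4.44873726e+01, -3.51334655e+01, -2.61020487e-04,
        9.13688564e-03,  8.83067656e-06]), 'eef_pos': array([ 0.25812777, -0.51319663,  0.23837472]), 'eef_rot': array([-6.11933431e-04,  8.51212278e-01, -5.24820808e-01, -6.33844746e-04]), 'wrist_force': array([ 0.19599122,  0.18490134, -0.37959168]), 'torque': array([ 0.09535615, -0.02670743, -0.03365068]), 'opening': 0.9997259895412551}
0.008
scene {'K': array([[381.53634986,   0.        , 254.18382801],
       [  0.        , 381.53634986, 193.16031272],
       [  0.        ,   0.        ,   1.        ]]), 'origin': array([ 1.08557358, -0.38522173,  0.54149439]), 'orientation': array([0.7973001 , 0.3983687 , 0.20840768, 0.40271724])}
wheel []
pin [(0.9, [203.1, 196.6, 259.7, 253.4]), (0.18, [174.4, 196.9, 255.3, 221.1])]
bit [(0.53, [146.5, 249.1, 150
[... 207 characters left out ...]
1, 206.7, 308.5, 232.5])]
block_mid [(0.96, [35.7, 227.5, 81.2, 288.2]), (0.23, [90.4, 197.5, 319.8, 366.5])]
top {'K': array([[422.61617772,   0.        , 262.43931174],
       [  0.        , 422.61617772, 198.791836  ],
       [  0.        ,   0.        ,   1.        ]]), 'origin': array([ 0.41830853, -0.01152867,  1.15423175]), 'orientation': array([ 0.70814423,  0.05215578, -0.04814378, -0.70249107])}
wheel [(0.64, [274.3, 173.4, 319.3, 216.1])]
pin [(0.89, [273.5, 170.4, 319.9, 213.3])]
bit [(0.54, [348.8, 209.6, 353.5, 218.7])]
plate [(0.92, [250.5, 114.8, 407.6, 268.7])]
spanner_mid [(0.57, [259.0, 208.9, 322.2, 244.1])]
dowel_center []
block_mid [(0.78, [387.6, 225.3, 423.0, 272.3])]
```

Run:
```python
import cv2
a=cv2.imread("pics/top0.png")[90:290,220:450]; cv2.imwrite("pics/topc.png",cv2.resize(a,None,fx=3.4,fy=3,interpolation=cv2.INTER_CUBIC) if 0 else cv2.resize(a,None,fx=3,fy=3,interpolation=cv2.INTER_CUBIC))
```

```text
(no output)
```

View pics/scene0.png

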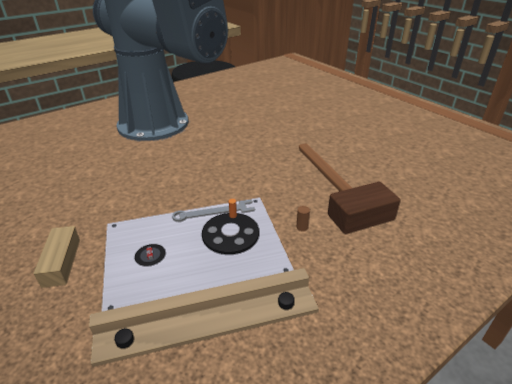

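View pics/topc.png

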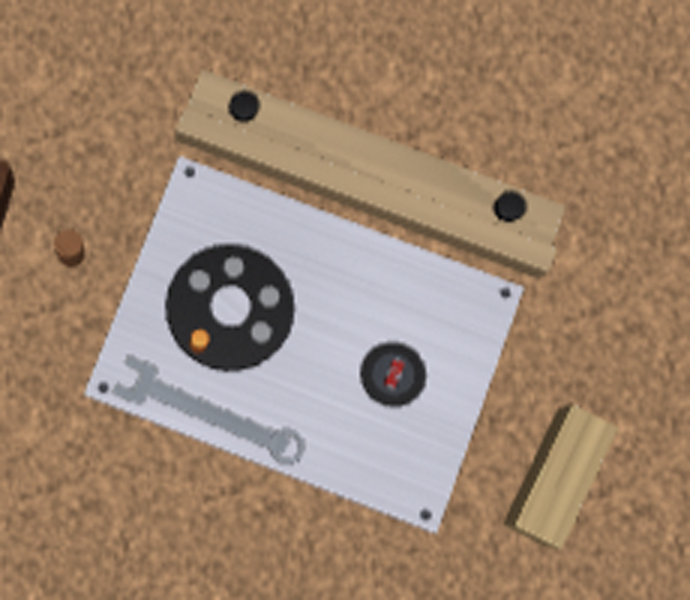

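```bash
cat > h.py <<'E'
import numpy as np
from scipy.spatial.transform import Rotation as R
from bench import telemetry, viewer, ticket, nets, ctrl
def rot(q): return R.from_quat([q[1],q[2],q[3],q[0]])
def ray(n,u,v):
    c=viewer.get_calibration(n);K=c['K']
    d=np.array([(u-K[0,2])/K[0,0],-(v-K[1,2])/K[1,1],-1]);return c['origin'],rot(c['orientation']).apply(d)
def atz(n,u,v,z):
    o,d=ray(n,u,v);return o+d*(z-o[2])/d[2]
def proj(n,p):
    c=viewer.get_calibration(n);K=c['K'];x=rot(c['orientation']).inv().apply(np.array(p)-c['origin'])
    return K[0,2]-K[0,0]*x[0]/x[2],K[1,2]+K[1,1]*x[1]/x[2]
E
python3 - <<'E'
from h import *
import cv2
for n,f in (("top",220),("scene",0)):
    im=cv2.imread(f"pics/{n}0.png").astype(int)
    b,g,r=im[...,0],im[...,1],im[...,2]
    m=((r>180)&(g>90)&(g<190)&(b<90)).astype(np.uint8)
    k,l,s,c=cv2.connectedComponentsWithStats(m)
    for i in range(1,k):
        if s[i,4]>8: print(n,s[i],c[i], atz(n,*c[i],.072))
hub=atz("top",297,191.7,.036);pin=atz("top",286.7,202.7,.072);bit=atz("top",351,214.7,.008)
print(hub,pin,bit,np.linalg.norm((pin-hub)[:2]),np.linalg.norm((bit-hub)[:2]))
print("scene hub",atz("scene",230.5,229.5,.036), "bit",atz("scene",150,254,.008))
for p in ((68,241),): print("dowel",atz("top",p[0]/3+220,p[1]/3+90,.05))
E
```

```text
top [284 200   5   5  23] [286.         202.17391304] [ 0.56460364 -0.06565557  0.072     ]
scene [229 198   7   5  27] [232.        200.2962963] [ 0.56342386 -0.0668696   0.072     ]
[ 0.59800138 -0.09689354  0.036     ] [ 0.56324655 -0.06746358  0.072     ] [ 0.54020823 -0.24576621  0.008     ] 0.04554142722661081 0.15969696070337908
scene hub [ 0.60050272 -0.09684586  0.036     ] bit [ 0.53922209 -0.24489517  0.008     ]
dowel [0.65233536 0.04876676 0.05      ]
```

>>> step_arm([
  [[-0.024, -0.043, 0.0], [0, 0, 0]],
  [[-0.048, -0.086, 0.0], [0, 0, 0]],
  [[-0.072, -0.129, 0.0], [0, 0, 0]],
  [[-0.096, -0.172, 0.0], [0, 0, 0]],
  [[-0.12, -0.215, 0.0], [0, 0, 0]],
], fingers=45)

```text
time_s: 1.3
eef_pos: [0.3972, -0.3083, 0.2395]
eef_rot: [0.0, 0.851, -0.525, 0.0]
wrist_force: [0.7, -0.5, -0.0]
opening: 0.448
```

>>> step_arm([
  [[-0.024, -0.043, 0.0], [0, 0, 0]],
  [[-0.048, -0.086, 0.0], [0, 0, 0]],
  [[-0.072, -0.129, 0.0], [0, 0, 0]],
  [[-0.096, -0.172, 0.0], [0, 0, 0]],
  [[-0.12, -0.215, 0.0], [0, 0, 0]],
])

```text
time_s: 1.8
eef_pos: [0.5356, -0.1043, 0.2396]
eef_rot: [-0.0, 0.851, -0.525, 0.0]
wrist_force: [-0.1, 0.1, 1.1]
opening: 0.448
```

>>> step_arm([
  [[-0.007, -0.015, 0.02], [0, 0, 8]],
  [[-0.014, -0.03, 0.04], [0, 0, 16]],
  [[-0.021, -0.0435, 0.06], [0, 0, 24]],
  [[-0.021, -0.0435, 0.08], [0, 0, 32]],
  [[-0.021, -0.0435, 0.08], [0, 0, 40]],
])

```text
time_s: 2.3
eef_pos: [0.5623, -0.0666, 0.1559]
eef_rot: [-0.002, -0.619, 0.786, 0.002]
wrist_force: [-0.1, -0.4, 0.1]
opening: 0.453
```

>>> step_arm([
  [[0, 0, 0], [0, 0, 8]],
  [[0, 0, 0], [0, 0, 16]],
  [[0, 0, 0], [0, 0, 24]],
  [[0, 0, 0], [0, 0, 27]],
  [[0, 0, 0], [0, 0, 27]],
])

```text
time_s: 2.8
eef_pos: [0.5641, -0.0679, 0.1593]
eef_rot: [0.0, -0.42, 0.908, -0.0]
wrist_force: [0.3, -1.3, 0.6]
opening: 0.451
```

Run:
```python
from h import *
import cv2
o=telemetry.get_obs(); print(o['time_s'],o['q'],o['eef_pos'],rot(o['eef_rot']).as_matrix()[:,0],o['wrist_force'],o['opening'])
for n in ("wrist","top"):
    im=viewer.camera(n); cv2.imwrite(f"pics/{n}1.png",im[...,::-1])
print(viewer.get_calibration("wrist"))
a=cv2.imread("pics/top1.png")[90:290,220:450]; cv2.imwrite("pics/top1c.png",cv2.resize(a,None,fx=3,fy=3,interpolation=cv2.INTER_CUBIC))
```

```text
2.8 [-3.28615213e-01  2.49721927e-01  1.69560615e+00  1.51016239e-06
  1.19621031e+00  1.94607481e+00] [ 0.56414025 -0.06789932  0.15931147] [-6.47191281e-01 -7.62327650e-01 -2.11980652e-05] [ 0.27127673 -1.34345687  0.61830502] 0.450657140677158
{'K': array([[297.31863964,   0.        , 253.49111814],
       [  0.        , 297.31863964, 192.79901342],
       [  0.        ,   0.        ,   1.        ]]), 'origin': array([ 0.62672251, -0.11929617,  0.29472649]), 'orientation': array([-0.41527639,  0.06779474, -0.14567059,  0.89539347])}
```

View pics/wrist1.png

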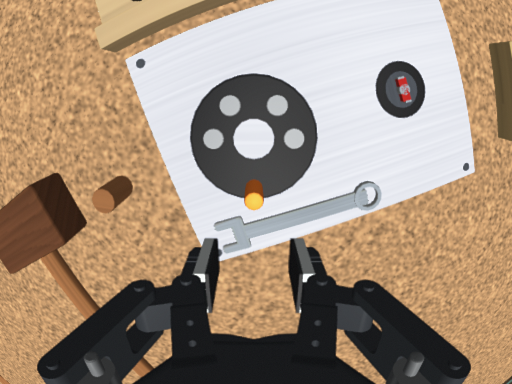

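Run:
```python
from h import *
c=viewer.get_calibration("wrist");K=c['K']
for u,v,z in ((254,139,.036),(254,201,.072),(404,90,.008)):
    a=(u-K[0,2])/K[0,0];b=(v-K[1,2])/K[1,1];t=np.hypot(a,b)
    s=np.sin(t)/t;d=rot(c['orientation']).apply([a*s,-b*s,-np.cos(t)])
    print(c['origin']+d*(z-c['origin'][2])/d[2])
```

```text
[ 0.59816816 -0.09586227  0.036     ]
[ 0.56426918 -0.06711089  0.072     ]
[ 0.53852036 -0.24797088  0.008     ]
```

View pics/top1c.png

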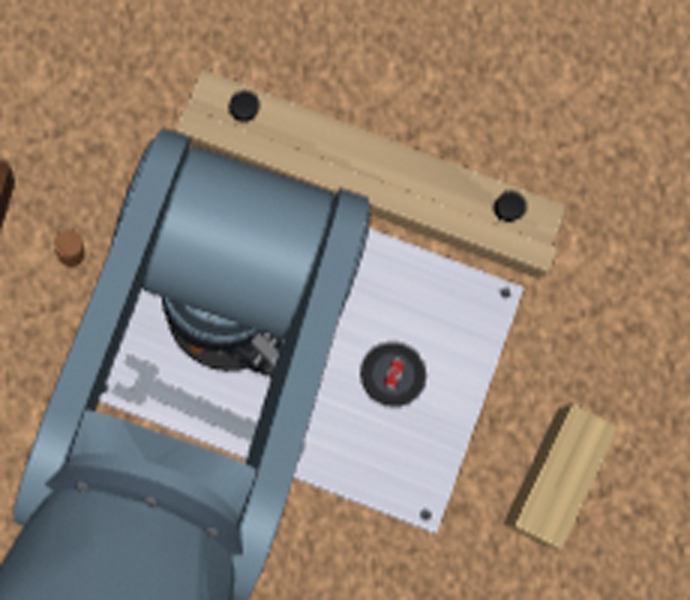

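>>> step_arm([
  [[0, 0, 0.03], [0, 0, 0]],
  [[0, 0, 0.06], [0, 0, 0]],
  [[0, 0, 0.085], [0, 0, 0]],
  [[0, 0, 0.1], [0, 0, 0]],
  [[0, 0, 0.109], [0, 0, 0]],
])

```text
time_s: 3.4
eef_pos: [0.5635, -0.0677, 0.049]
eef_rot: [-0.001, -0.42, 0.907, 0.001]
wrist_force: [-0.1, -0.4, 0.0]
opening: 0.454
```

Run:
```python
from h import *
import cv2
o=telemetry.get_obs(); print(o['time_s'],o['eef_pos'],o['wrist_force'],o['torque'])
im=viewer.camera("wrist"); cv2.imwrite("pics/wrist2.png",im[...,::-1])
c=np.array([0,-.045])
for s in (-6,6):
  for k in range(1,6):
    t=np.radians(s*k);r=np.array([[np.cos(t),-np.sin(t)],[np.sin(t),np.cos(t)]]);p=c-r@c
    print([[round(p[0],4),round(p[1],4),0],[0,0,s*k]])
```

```text
3.4 [ 0.56351293 -0.06770911  0.0489932 ] [-0.07569012 -0.35018465  0.03996571] [-0.025707   -0.00372296 -0.01507929]
[[np.float64(0.0047), np.float64(-0.0002), 0], [0, 0, -6]]
[[np.float64(0.0094), np.float64(-0.001), 0], [0, 0, -12]]
[[np.float64(0.0139), np.float64(-0.0022), 0], [0, 0, -18]]
[[np.float64(0.0183), np.float64(-0.0039), 0], [0, 0, -24]]
[[np.float64(0.0225), np.float64(-0.006), 0], [0, 0, -30]]
[[np.float64(-0.0047), np.float64(-0.0002), 0], [0, 0, 6]]
[[np.float64(-0.0094), np.float64(-0.001), 0], [0, 0, 12]]
[[np.float64(-0.0139), np.float64(-0.0022), 0], [0, 0, 18]]
[[np.float64(-0.0183), np.float64(-0.0039), 0], [0, 0, 24]]
[[np.float64(-0.0225), np.float64(-0.006), 0], [0, 0, 30]]
```

View pics/wrist2.png

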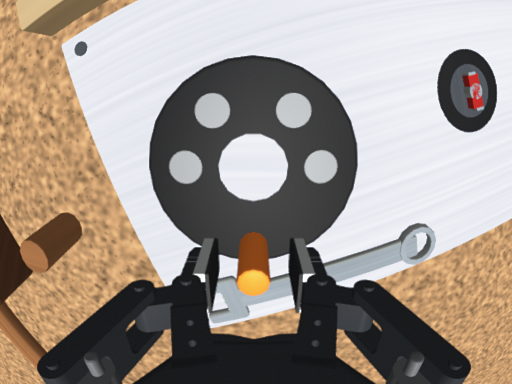

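>>> step_arm([
  [[0.0047, -0.0002, 0], [0, 0, -6]],
  [[0.0094, -0.001, 0], [0, 0, -12]],
  [[0.0139, -0.0022, 0], [0, 0, -18]],
  [[0.0183, -0.0039, 0], [0, 0, -24]],
  [[0.0225, -0.006, 0], [0, 0, -30]],
])

```text
time_s: 3.95
eef_pos: [0.5555, -0.0886, 0.0516]
eef_rot: [0.001, -0.642, 0.766, -0.001]
wrist_force: [1.2, 1.7, -1.6]
opening: 0.45
```

>>> step_arm([
  [[0.0047, -0.0002, 0], [0, 0, -6]],
  [[0.0094, -0.001, 0], [0, 0, -12]],
  [[0.0139, -0.0022, 0], [0, 0, -18]],
  [[0.0183, -0.0039, 0], [0, 0, -24]],
  [[0.0225, -0.006, 0], [0, 0, -30]],
])

```text
time_s: 4.45
eef_pos: [0.5572, -0.1118, 0.0517]
eef_rot: [-0.001, 0.819, -0.574, 0.001]
wrist_force: [0.4, 1.7, -0.2]
opening: 0.448
```

Run:
```python
from h import *
import cv2
o=telemetry.get_obs(); print(o['time_s'],o['q'],o['eef_pos'],o['wrist_force'],o['torque'])
d=o['eef_pos'][:2]-[.5985,-.0962]; print(np.hypot(*d),np.degrees(np.arctan2(d[1],d[0])))
im=viewer.camera("wrist"); cv2.imwrite("pics/wrist3.png",im[...,::-1])
```

```text
4.45 [-0.40757227  0.40343559  1.74817541  0.00177779  0.98786719  0.81398353] [ 0.55724264 -0.11177529  0.05173314] [ 0.37489138  1.67751923 -0.16586107] [ 0.26702418 -0.11905773 -0.02057464]
0.04409943021513201 -159.317705023473
```

View pics/wrist3.png

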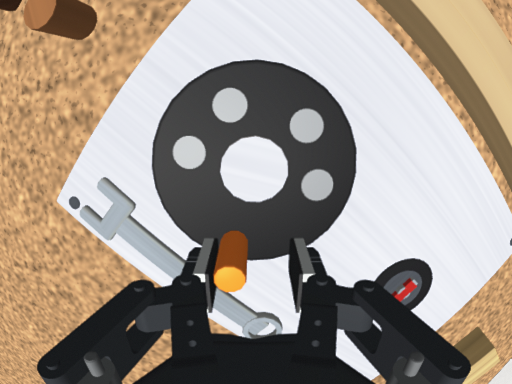

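>>> step_arm([
  [[0.0047, -0.0002, 0], [0, 0, -6]],
  [[0.0094, -0.001, 0], [0, 0, -12]],
  [[0.0139, -0.0022, 0], [0, 0, -18]],
  [[0.0183, -0.0039, 0], [0, 0, -24]],
  [[0.0225, -0.006, 0], [0, 0, -30]],
])

```text
time_s: 5.0
eef_pos: [0.5695, -0.1307, 0.0513]
eef_rot: [-0.001, 0.939, -0.343, -0.0]
wrist_force: [-0.6, 1.0, 0.5]
opening: 0.451
```

>>> step_arm([
  [[0.0047, -0.0002, 0], [0, 0, -6]],
  [[0.0094, -0.001, 0], [0, 0, -12]],
  [[0.0139, -0.0022, 0], [0, 0, -18]],
  [[0.0183, -0.0039, 0], [0, 0, -24]],
  [[0.0225, -0.006, 0], [0, 0, -30]],
])

```text
time_s: 5.5
eef_pos: [0.5899, -0.1409, 0.0511]
eef_rot: [-0.0, 0.996, -0.089, -0.001]
wrist_force: [-2.5, 1.2, 1.6]
opening: 0.452
```

```bash
cat >> h.py <<'E'
import cv2
def wr(u,v,z,c):
    K=c['K'];a=(u-K[0,2])/K[0,0];b=(v-K[1,2])/K[1,1];t=np.hypot(a,b)
    s=np.sin(t)/t;d=rot(c['orientation']).apply([a*s,-b*s,-np.cos(t)])
    return c['origin']+d*(z-c['origin'][2])/d[2]
HUB=np.array([.5985,-.0962])
def status(name):
    o=telemetry.get_obs(); c=viewer.get_calibration("wrist")
    d=o['eef_pos'][:2]-HUB
    print('t',o['time_s'],'tcp r',np.hypot(*d).round(4),'ang',np.degrees(np.arctan2(d[1],d[0])).round(1),'z',o['eef_pos'][2].round(4),'F',o['wrist_force'].round(1),'q6',o['q'][5].round(2))
    x=rot(o['eef_rot']).as_matrix()[:,0];print('tool x yaw-90',np.degrees(np.arctan2(x[1],x[0])).round(1)-90, 'F tool x',(x@o['wrist_force']).round(1))
    im=viewer.camera("wrist"); cv2.imwrite(f"pics/{name}.png",im[...,::-1])
    r,g,b=[im[...,i].astype(int) for i in range(3)]
    m=((r>215)&(g>110)&(b<110)&(r-b>130)).astype(np.uint8)
    k,l,s,cc=cv2.connectedComponentsWithStats(m)
    for i in range(1,k):
        if s[i,4]>120:
            p=wr(*cc[i],.072,c);e=p[:2]-HUB
            print('pin',cc[i].round(1),s[i,4],'r',np.hypot(*e).round(4),'ang',np.degrees(np.arctan2(e[1],e[0])).round(1))
E
python3 - <<'E'
from h import *
status("wrist4")
E
```

```text
t 5.5 tcp r 0.0455 ang -100.8 z 0.0511 F [-2.5  1.2  1.6] q6 -0.25
tool x yaw-90 -100.2 F tool x -2.6
pin [228.9 277.6] 629 r 0.0441 ang -115.9
```

View pics/wrist4.png

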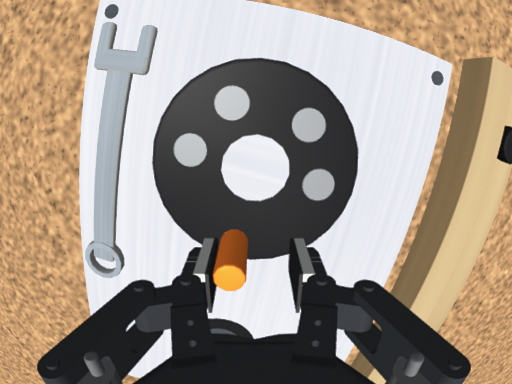

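>>> step_arm([
  [[0.0047, -0.0002, 0], [0, 0, -6]],
  [[0.0094, -0.001, 0], [0, 0, -12]],
  [[0.0139, -0.0022, 0], [0, 0, -18]],
  [[0.0183, -0.0039, 0], [0, 0, -24]],
  [[0.0225, -0.006, 0], [0, 0, -30]],
])

```text
time_s: 6.05
eef_pos: [0.6131, -0.1396, 0.0511]
eef_rot: [0.0, 0.985, 0.171, -0.001]
wrist_force: [-2.8, 0.5, 1.9]
opening: 0.45
```

Run:
```python
from h import *
status("wrist5")
c=np.array([0,-.045])
for s in (-2,-1):
  for k in range(1,6):
    t=np.radians(s*k);r=np.array([[np.cos(t),-np.sin(t)],[np.sin(t),np.cos(t)]]);p=c-r@c
    print([[round(float(p[0]),4),round(float(p[1]),4),0],[0,0,s*k]],end=', ')
  print()
```

```text
t 6.05 tcp r 0.0458 ang -71.4 z 0.0511 F [-2.8  0.5  1.9] q6 -0.76
tool x yaw-90 -70.3 F tool x -2.5
pin [228.9 277. ] 628 r 0.0441 ang -85.7
[[0.0016, -0.0, 0], [0, 0, -2]], [[0.0031, -0.0001, 0], [0, 0, -4]], [[0.0047, -0.0002, 0], [0, 0, -6]], [[0.0063, -0.0004, 0], [0, 0, -8]], [[0.0078, -0.0007, 0], [0, 0, -10]], 
[[0.0008, -0.0, 0], [0, 0, -1]], [[0.0016, -0.0, 0], [0, 0, -2]], [[0.0024, -0.0001, 0], [0, 0, -3]], [[0.0031, -0.0001, 0], [0, 0, -4]], [[0.0039, -0.0002, 0], [0, 0, -5]],
```

>>> step_arm([
  [[0.0016, 0, 0], [0, 0, -2]],
  [[0.0031, -0.0001, 0], [0, 0, -4]],
  [[0.0047, -0.0002, 0], [0, 0, -6]],
  [[0.0063, -0.0004, 0], [0, 0, -8]],
  [[0.0078, -0.0007, 0], [0, 0, -10]],
])

```text
time_s: 6.6
eef_pos: [0.6213, -0.1365, 0.0511]
eef_rot: [0.001, 0.967, 0.254, 0.001]
wrist_force: [-0.2, 0.5, 0.8]
opening: 0.45
```

Run:
```python
from h import *
status("wrist6")
```

```text
t 6.6 tcp r 0.0463 ang -60.5 z 0.0511 F [-0.2  0.5  0.8] q6 -0.92
tool x yaw-90 -60.5 F tool x 0.0
pin [237.8 278.2] 634 r 0.0442 ang -68.9
```

>>> step_arm([
  [[0.0016, 0, 0], [0, 0, -2]],
  [[0.0031, -0.0001, 0], [0, 0, -4]],
  [[0.0047, -0.0002, 0], [0, 0, -6]],
  [[0.0055, -0.0003, 0], [0, 0, -7]],
  [[0.0055, -0.0003, 0], [0, 0, -7]],
])

```text
time_s: 7.15
eef_pos: [0.6248, -0.1336, 0.0508]
eef_rot: [0.0, 0.95, 0.314, -0.0]
wrist_force: [-5.1, -2.4, 2.7]
opening: 0.451
```

Run:
```python
from h import *
status("wrist7")
```

```text
t 7.15 tcp r 0.0457 ang -54.9 z 0.0508 F [-5.1 -2.4  2.7] q6 -1.03
tool x yaw-90 -53.5 F tool x -5.5
pin [228.7 277.4] 643 r 0.0442 ang -68.8
```

>>> step_arm([
  [[0.0008, 0, 0], [0, 0, -1]],
  [[0.0008, 0, 0], [0, 0, -1]],
])

```text
time_s: 7.4
eef_pos: [0.6247, -0.1333, 0.0506]
eef_rot: [-0.0, 0.947, 0.322, -0.001]
wrist_force: [-7.4, -3.0, 5.6]
opening: 0.447
```

Run:
```python
from h import *
status("wrist8")
```

```text
t 7.4 tcp r 0.0455 ang -54.8 z 0.0506 F [-7.4 -3.   5.6] q6 -1.05
tool x yaw-90 -52.4 F tool x -7.7
pin [228.5 277.6] 643 r 0.0442 ang -68.8
```

>>> step_arm([
  [[0.0008, 0, 0], [0, 0, -1]],
  [[0.0016, 0, 0], [0, 0, -2]],
  [[0.0016, 0, 0], [0, 0, -2]],
])

```text
time_s: 7.75
eef_pos: [0.6245, -0.1327, 0.0505]
eef_rot: [-0.001, 0.941, 0.339, -0.003]
wrist_force: [-14.4, -4.1, 10.1]
opening: 0.446
```

Run:
```python
from h import *
status("wrist9")
```

```text
t 7.75 tcp r 0.0448 ang -54.6 z 0.0505 F [-14.4  -4.1  10.1] q6 -1.08
tool x yaw-90 -50.4 F tool x -13.7
pin [228.2 278. ] 638 r 0.0442 ang -68.7
```

>>> step_arm([
  [[-0.0047, -0.0002, 0], [0, 0, 6]],
  [[-0.0094, -0.001, 0], [0, 0, 12]],
  [[-0.0139, -0.0022, 0], [0, 0, 18]],
  [[-0.0183, -0.0039, 0], [0, 0, 24]],
  [[-0.0225, -0.006, 0], [0, 0, 30]],
])

```text
time_s: 8.3
eef_pos: [0.6065, -0.1416, 0.0506]
eef_rot: [0.0, 0.997, 0.081, 0.001]
wrist_force: [-0.7, 0.1, 0.4]
opening: 0.448
```

Run:
```python
from h import *
status("wrist10")
```

```text
t 8.3 tcp r 0.0461 ang -80.0 z 0.0506 F [-0.7  0.1  0.4] q6 -0.58
tool x yaw-90 -80.7 F tool x -0.7
pin [271.6 278.6] 630 r 0.0442 ang -68.6
```

>>> step_arm([
  [[-0.0047, -0.0002, 0], [0, 0, 6]],
  [[-0.0094, -0.001, 0], [0, 0, 12]],
  [[-0.0139, -0.0022, 0], [0, 0, 18]],
  [[-0.0183, -0.0039, 0], [0, 0, 24]],
  [[-0.0225, -0.006, 0], [0, 0, 30]],
])

```text
time_s: 8.85
eef_pos: [0.5834, -0.1393, 0.0506]
eef_rot: [-0.0, 0.984, -0.178, 0.001]
wrist_force: [0.1, 0.3, 1.4]
opening: 0.447
```

Run:
```python
from h import *
status("wrist11")
```

```text
t 8.85 tcp r 0.0457 ang -109.3 z 0.0506 F [0.1 0.3 1.4] q6 -0.07
tool x yaw-90 -110.6 F tool x -0.0
pin [269.7 279.6] 625 r 0.0441 ang -99.9
```

>>> step_arm([
  [[-0.0047, -0.0002, 0], [0, 0, 6]],
  [[-0.0094, -0.001, 0], [0, 0, 12]],
  [[-0.0139, -0.0022, 0], [0, 0, 18]],
  [[-0.0183, -0.0039, 0], [0, 0, 24]],
  [[-0.0225, -0.006, 0], [0, 0, 30]],
])

```text
time_s: 9.4
eef_pos: [0.5644, -0.1259, 0.0506]
eef_rot: [-0.0, 0.905, -0.426, 0.001]
wrist_force: [0.4, 0.1, 0.1]
opening: 0.455
```

Run:
```python
from h import *
status("wrist12")
```

```text
t 9.4 tcp r 0.0453 ang -138.9 z 0.0506 F [0.4 0.1 0.1] q6 0.46
tool x yaw-90 -140.4 F tool x 0.2
pin [269.4 279.9] 621 r 0.044 ang -130.4
```

>>> step_arm([
  [[-0.0047, -0.0002, 0], [0, 0, 6]],
  [[-0.0094, -0.001, 0], [0, 0, 12]],
  [[-0.0139, -0.0022, 0], [0, 0, 18]],
  [[-0.0183, -0.0039, 0], [0, 0, 24]],
  [[-0.0225, -0.006, 0], [0, 0, 30]],
])

```text
time_s: 9.95
eef_pos: [0.5546, -0.1048, 0.0505]
eef_rot: [-0.0, 0.764, -0.645, 0.001]
wrist_force: [-1.0, -0.5, 0.4]
opening: 0.45
```

Run:
```python
from h import *
status("wrist13")
```

```text
t 9.95 tcp r 0.0447 ang -168.9 z 0.0505 F [-1.  -0.5  0.4] q6 1.0
tool x yaw-90 -170.3 F tool x 0.3
pin [269.8 280.4] 616 r 0.0442 ang -160.7
```

>>> step_arm([
  [[-0.0047, -0.0002, 0], [0, 0, 6]],
  [[-0.0094, -0.001, 0], [0, 0, 12]],
  [[-0.0139, -0.0022, 0], [0, 0, 18]],
  [[-0.0183, -0.0039, 0], [0, 0, 24]],
  [[-0.0225, -0.006, 0], [0, 0, 30]],
])

```text
time_s: 10.5
eef_pos: [0.5567, -0.0817, 0.0505]
eef_rot: [0.0, -0.572, 0.82, -0.0]
wrist_force: [0.6, 0.0, 0.7]
opening: 0.452
```

Run:
```python
from h import *
status("wrist14")
```

```text
t 10.5 tcp r 0.0442 ang 160.8 z 0.0505 F [0.6 0.  0.7] q6 1.57
tool x yaw-90 -200.3 F tool x -0.2
pin [270.2 280.9] 626 r 0.0447 ang 169.2
```

View pics/wrist14.png

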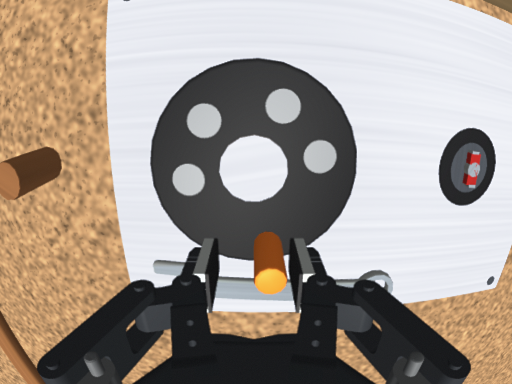

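>>> step_arm([
  [[0.0027, -0.0001, 0], [0, 0, -3.5]],
  [[0.0055, -0.0003, 0], [0, 0, -7]],
  [[0.0055, -0.0003, 0], [0, 0, -7]],
  [[0.0055, -0.0003, -0.01], [0, 0, -7]],
  [[0.0055, -0.0003, -0.03], [0, 0, -7]],
])

```text
time_s: 11.05
eef_pos: [0.5534, -0.0864, 0.0797]
eef_rot: [-0.001, -0.621, 0.784, 0.001]
wrist_force: [0.1, 0.3, 0.6]
opening: 0.448
```

>>> step_arm([
  [[0, 0, -0.03], [0, 0, 0]],
  [[0, 0, -0.07], [0, 0, 0]],
  [[0, 0, -0.11], [0, 0, 0]],
  [[0, 0.04, -0.12], [0, 0, 0]],
  [[0, 0.08, -0.12], [0, 0, 0]],
])

```text
time_s: 11.55
eef_pos: [0.478, -0.069, 0.2039]
eef_rot: [0.002, -0.621, 0.784, -0.003]
wrist_force: [-0.4, -0.6, 0.7]
opening: 0.451
```

>>> step_arm([
  [[0, 0.05, 0], [0, 0, 0]],
  [[0, 0.1, 0], [0, 0, 0]],
  [[0, 0.12, 0], [0, 0, 0]],
  [[0, 0.12, 0], [0, 0, 0]],
  [[0, 0.12, 0], [0, 0, 0]],
])

```text
time_s: 12.05
eef_pos: [0.3609, -0.0412, 0.2015]
eef_rot: [0.001, -0.62, 0.784, -0.002]
wrist_force: [0.0, -0.1, -0.1]
opening: 0.447
```

Run:
```python
from h import *
status("wrist15")
for n in ("top","scene"):
    im=viewer.camera(n); cv2.imwrite(f"pics/{n}2.png",im[...,::-1])
    im=im.astype(int);r,g,b=[im[...,i] for i in range(3)]
    m=((r>180)&(g>90)&(g<190)&(b<90)).astype(np.uint8)
    k,l,s,c=cv2.connectedComponentsWithStats(m)
    for i in range(1,k):
        if s[i,4]>8:
            p=atz(n,*c[i],.072);e=p[:2]-HUB;print(n,c[i],p,np.hypot(*e),np.degrees(np.arctan2(e[1],e[0])))
a=cv2.imread("pics/top2.png")[90:290,220:450]; cv2.imwrite("pics/top2c.png",cv2.resize(a,None,fx=3,fy=3,interpolation=cv2.INTER_CUBIC))
```

```text
t 12.05 tcp r 0.2439 ang 167.0 z 0.2015 F [ 0.  -0.1 -0.1] q6 1.36
tool x yaw-90 -193.3 F tool x 0.1
top [294.5        206.08333333] [ 0.55459678 -0.08757957  0.072     ] 0.04474152696256441 168.891255953414
scene [220.44444444 201.88888889] [ 0.55384964 -0.08832007  0.072     ] 0.045340357673566145 169.99145156611974
```

View pics/top2c.png

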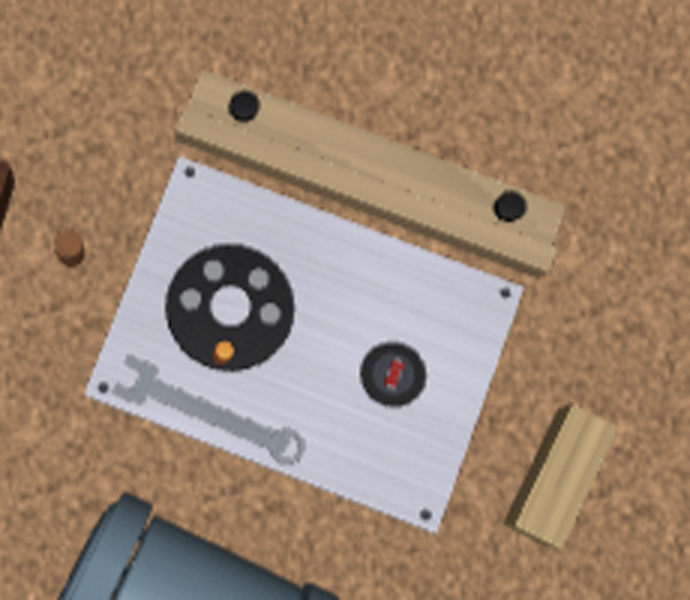

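View pics/wrist15.png

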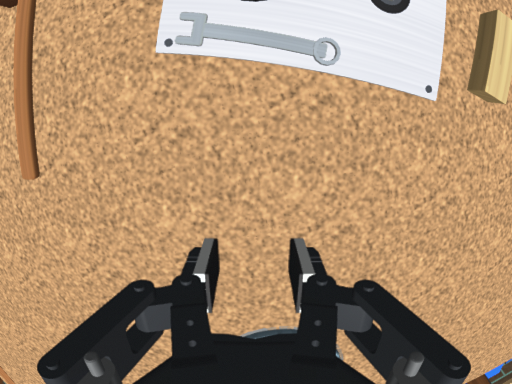

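Run:
```python
from bench import ticket
print(ticket.hand_in())
```

```text
the job is handed in; nothing more can be done
None
```

I wound the wheel down to its bottom stop, turned it back up exactly four clicks, let go, and handed the job in at about 12 s.

- **Bottom stop:** I straddled the pin loosely with the open fingers and wound anticlockwise. After five clicks the push rose to about 14 N with the pin moving only about 0.1°. A click hump gives way at 5 to 6 N, so I took this as the stop, which means the wheel started at click 5. I backed off there, well under the 40 N limit.
- **Four clicks up:** From the stop, wrist pictures after each move showed the pin settle at about -69°, -100°, -130°, -161° and 169°. That is four jumps of about 30° (30.1° to 31.3°).
- **Final position:** With the arm withdrawn, the top and scene cameras put the pin at 168.9° and 170.0°. Click 4 is one click anticlockwise of the start at 139.5°, so 169.5° was expected.
- **Clear of everything:** The wrist force read about 0 N with the arm clear. The spanner, dowel and pine block look unmoved in the top view, and the fingers stayed well above the plate and away from the bit.

I did not measure the bit height directly; it is inferred from the wheel angle. No check failed, and the camera angles drifted by about 2° at most.

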